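# Pop the snug cap off a clamped vial with the claw puller

## Task

One of the two vials clamped in the two-plate vial stand still has its snug cap in. Take the two-claw puller from its rest, feel for the slots of the ring round that cap, press the claws down through them until they snap under the cap's rim, and pull straight up until the cap pops off. Then put the puller and the cap together into the round steel bowl; the gripper must not touch the cap, and the bottle, small vials and tools lying about stay where they are.

Things in the scene. Friction and masses are not known exactly. Their poses are not given: they have to be found in the camera images.
- puller: Two-claw puller, steel with black handle, 84 mm tall, 155 g. Origin: centre of the handle, an upright bar 24 mm (own x) by 16 mm (own y), 47 mm tall; grip across the 16 mm. Own z up. Under it a hub 29 x 22 mm, its top 22 mm below the origin. At the start it stands on a white rest, its stop pad on the rest's bar, claws astride, tips 12.5 mm above the table.
- puller_claws (a point): Point midway between the puller's claws, level with the flat tops of their lips, 52 mm straight below the handle's centre. The two claws stand at own +x and -x, 7 mm wide, legs 29.6 mm apart inside, 35.6 outside, lips 23 mm apart; tips 9 mm below this point. Pressed on the cap's rim with 10 to 20 N they spring apart, then snap under it.
- puller_pad (a point): Centre of the round flat stop pad between the claws, 20 mm across, 8.5 mm above the lips' tops. Pressing down ends when it meets the cap's raised middle; the lips are then 1.5 mm below the rim.
- cap: The grey cap to pull, 15 g: rim 28 mm across, 4 mm thick; raised middle 17 mm across, its top 7 mm above the origin; below, a plug 14 mm across, 14 mm long, snug in the vial's neck. Origin: centre of the rim's underside, z up, 16 mm above the stand's deck while seated. Pulling it out takes about 10 to 20 N; it pops free within 7 mm. It turns freely.
- vial_mouth (a point): Mouth of the capped vial's glass neck, 20 mm across, 71 mm above the table, where the cap's origin lies while seated. A steel ring nut surrounds it: bore 30 mm, 46 mm across, top 8 mm above this point, so the cap is sunk in it; four slots, 13 mm wide, a quarter turn apart, run down through its wall. The claws go down only through two opposite slots, if lined up within 9 degrees.
- stand_deck (a point): Centre of the vial stand's deck, 55 mm above the table: two aluminium plates 110 x 190 mm on four pillars, fixed. The two vials stand 45 mm either side along own y, one capped, one open (left alone), either way round. The slots' direction varies and is not read: look, or rest the claws lightly on the ring and turn by 15 degree steps until they drop 8 mm deeper onto the rim.
- bowl_floor (a point): Centre of the inner floor, 4 mm above the table, of the round steel bowl: inside 96 mm across at the floor and 113 mm at the rim, 38 mm tall. It does not move.
- amber_mid (a point): Bystander: brown bottle with a white cap, 52 mm across, 115 mm tall; the point is 50 mm up its axis.
- crimp_vial_mid (a point): Bystander: small glass vial with an aluminium cap, 28 mm across, 48 mm tall; its centre.
- crimp_vial2_mid (a point): Bystander: smaller glass vial with an aluminium cap, 24 mm across, 40 mm tall; its centre.
- dropper_vial_mid (a point): Bystander: glass vial with a white cap, 26 mm across, 55 mm tall; its centre.
- spanner_mid (a point): Bystander: the dark flat ring spanner, 5 mm thick and 140 mm long, lying on the table; a point on its bar.
- file_mid (a point): Bystander: the small flat file with a grey handle, 80 mm long and 6 mm thick, lying on the table; its centre.
Things that resemble listed ones, but are neither listed nor needed, are in the scene too. Leave any pink or purple look-alike of the puller alone.

How it is judged:
By the outcome, as a careful person would: the job done as asked, in the order asked, and still so for the second after the job is handed in, with the robot touching nothing.
It also fails if it takes over 64 s, if anything falls off the work surface, if the arm or the gripper's body presses on something with over 40 N, if the wrist force passes 120 N, or if a joint passes its speed limit or range.

## Robot

A 6-joint arm with a two-finger parallel gripper is mounted at the origin on the work surface. World frame = base frame: x ahead of the robot, y to its left, z up, the work surface at z = 0. Lengths are in m, angles in rad, forces in N, time in s.
With the tool pointing down it reaches from about 0.25 to 0.85 m from the base axis. Payload 12.5 kg.
Tool frame: the origin (TCP) lies at the very end of the fingers, on their centre line; the grasp point (between the pads) lies 19 mm behind it (bot.pinch_z is the distance from the TCP to the grasp point, in m); x points along the fingers, y is the direction in which the jaws open and shut, and the axes are right-handed (so a half turn about x gives the same grasp; the last joint's range is limited). The gripper opens to 93 mm and grips with 3 to 60 N. Pads are 15 mm wide; open, the fingers measure 128 mm over their backs; the gripper's body (75 mm by 188 mm) begins 65 mm behind the grasp point.
Start: joints at [1.086, 0.351, 1.652, -0, 1.139, -0.085], TCP at [0.214, 0.507, 0.219] pointing down, gripper open.
Joint ranges: [-2.75, 2.75], [-0.79, 2.1], [0.01, 2.65], [-1.57, 4.71], [0.07, 3.14], [-2.87, 2.87]. Speed limits (rad/s): [2.22, 2.22, 2.79, 3.14, 3.14, 3.14].

## Interface

Orientations are given as a rotation vector (axis times angle).
In Python, from station import status, imaging, bot gives the robot as it stands.
- The arm moves only by the tool play_rows, never from a script. Its argument "motion" is a list of rows, each an object with "angular": the turn, a rotation vector about the tool's x, y, z in rad, a list of three; "slide": the shift along the tool's x, y, z in mm, a list of three; "fingers": the opening, from 0 (shut) to 1 (fully open). A call has 1 to 10 rows; each row is the pose to reach, as a shift and turn from the pose commanded when the call began, along the tool's axes at that moment; what a row does not reach only later rows make up. A row lasts 1/10 s, in which the tool goes at most 50 mm and 8.59 degrees, less where a joint would pass 70% of its speed; a pose out of reach is approached as far as the arm can. A call with a gripper value outside its range is refused whole. The fingers move at their own pace and stop on an object; "grip_force" is the grip in N (left out, the last holds). Time passes only in rows, so rows that repeat a pose let the fingers close. It gives the time, the measured TCP pose, the force and the opening at its end, in the units of the state.
- status.sense(): the state, without advancing time (a new reading comes with each control period).
- imaging.snapshot(name): name is "scene" or "top"; returns (picture, depth): 400x640x3 uint8, red, green, blue; 400x640 float32, m along the optical axis (not along the pixel's ray), 0 where there is no reading.
- imaging.camera_info(name): a dict with "fx", "fy", "cx", "cy" (pixels), "extrinsics" (4x4, takes a point from world to camera coordinates). Camera axes: x right, y down, z forward; pixel columns grow to the right and rows downward; lengths in m; the calibration is good to about 2 mm. A picture is of the moment at which its call begins. camera_info takes no time and is no camera call.
- bot.job_done(): hands the job in, once; it reports no verdict.
The state is a dict: "time_s": time; "joint_pos": joint angles; "dq": joint speeds; "joint_efforts": joint torques, N m; "position": TCP position; "eef_rot": TCP orientation; "wrist_force": force on the tool from outside, world axes, zero at the start; "moment": the same for the moment, N m; "finger_gap": opening from 0.0 (shut) to 1.0 (fully open).
Only numpy, scipy, OpenCV 4.12 (cv2) and the standard library are available. Lean on these libraries where they do the work, as an engineer would, in place of code of your own. Each camera call takes 0.05 s, during which the arm holds its last target.

## Working session

There is one attempt and no reset: what is moved stays moved. The work goes in short steps, Python scripts to look and compute and a tool call to move; the robot and the scene stay as the last step left them, time stands still between calls to the robot, and variables do not carry over. Pictures are saved under pics/ and viewed, and the job is handed in when it is done.

Besides the shell and the picture viewer there is one more tool, called after "Call:" in YAML: its name, and indented under it one key for each argument. play_rows: Moves the arm, as the interface text tells. Its arguments: {"type":"object","properties":{"motion":{"type":"array"},"grip_force":{"type":"number"}},"required":["motion"]}

```bash
mkdir -p pics; ls
python3 - <<'E'
from station import status, imaging, bot
import cv2,numpy as np
s=status.sense();print({k:np.round(v,3) for k,v in s.items()})
for n in("scene","top"):
    p,d=imaging.snapshot(n);cv2.imwrite(f"pics/{n}0.png",p[:,:,::-1]);np.save(f"pics/{n}0.npy",d)
    print(n,imaging.camera_info(n))
E
```

```text
pics
{'time_s': np.float64(0.0), 'joint_pos': array([ 1.086,  0.351,  1.652,  0.   ,  1.139, -0.085]), 'dq': array([-0.002, -0.   ,  0.001,  0.001, -0.   , -0.001]), 'joint_efforts': array([ 3.0000e-03, -4.9733e+01, -2.8524e+01,  7.0000e-02,  2.6000e-02,
       -0.0000e+00]), 'position': array([0.214, 0.506, 0.218]), 'eef_rot': array([ 0.313,  1.548, -0.315]), 'wrist_force': array([-0.634, -0.52 , -0.062]), 'moment': array([-0.017, -0.025,  0.034]), 'finger_gap': np.float64(0.997)}
scene {'fx': 402.26993142159785, 'fy': 402.26993142159785, 'cx': 324.4949266096041, 'cy': 201.342915868703, 'extrinsics': array([[ 0.3029023 ,  0.95302059,  0.00139391, -0.17927602],
       [ 0.63300204, -0.20009573, -0.74784365, -0.25417728],
       [-0.71243148,  0.22740591, -0.66387343,  1.21772122],
       [ 0.        ,  0.        ,  0.        ,  1.        ]])}
top {'fx': 489.2255415499934, 'fy': 489.2255415499934, 'cx': 322.3311341523612, 'cy': 198.35597519364836, 'extrinsics': array([[-8.47914528e-03, -9.99960857e-01, -2.52763292e-03,
         4.61061452e-03],
       [-9.81678298e-01,  8.80525301e-03, -1.90342291e-01,
         5.26072913e-01],
       [ 1.90357097e-01,  8.67382439e-04, -9.81714533e-01,
         1.10605653e+00],
       [ 0.00000000e+00,  0.00000000e+00,  0.00000000e+00,
         1.00000000e+00]])}
```

View pics/scene0.png

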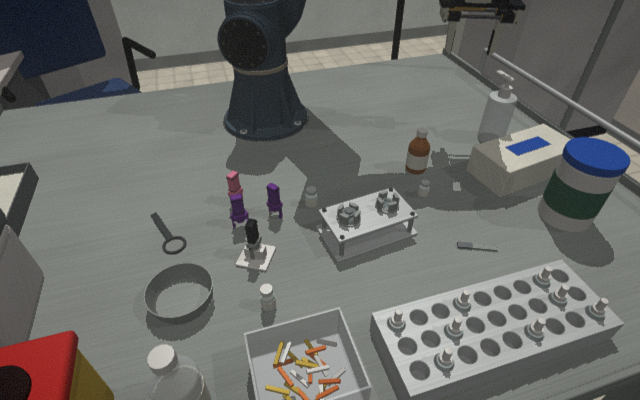

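View pics/top0.png

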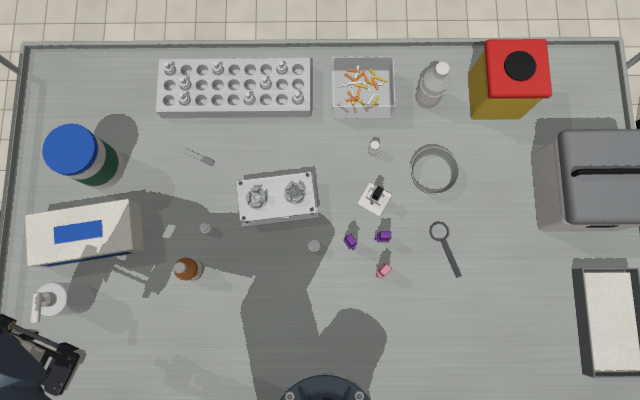

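The top view shows the puller on its white rest at about (377,195), the bowl at (434,169) and the stand at (277,196). The look-alikes are at (350,241), (384,236) and (384,270). I'll zoom in.

Run:
```python
import cv2,numpy as np
t=cv2.imread("pics/top0.png");s=cv2.imread("pics/scene0.png")
a=cv2.resize(t[165:225,230:325],None,fx=8,fy=8,interpolation=cv2.INTER_CUBIC)
cv2.imwrite("pics/z_stand_top.png",a)
b=cv2.resize(t[170:225,345:405],None,fx=10,fy=10,interpolation=cv2.INTER_CUBIC)
cv2.imwrite("pics/z_pull_top.png",b)
c=cv2.resize(s[180:260,310:420],None,fx=7,fy=7,interpolation=cv2.INTER_CUBIC)
cv2.imwrite("pics/z_stand_sc.png",c)
c=cv2.resize(s[205:280,220:290],None,fx=8,fy=8,interpolation=cv2.INTER_CUBIC)
cv2.imwrite("pics/z_pull_sc.png",c)
```

```text
(no output)
```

View pics/z_stand_top.png

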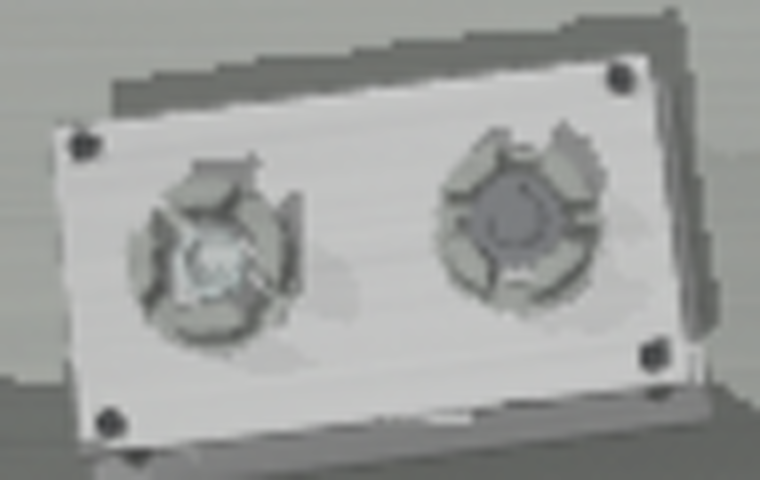

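View pics/z_pull_top.png

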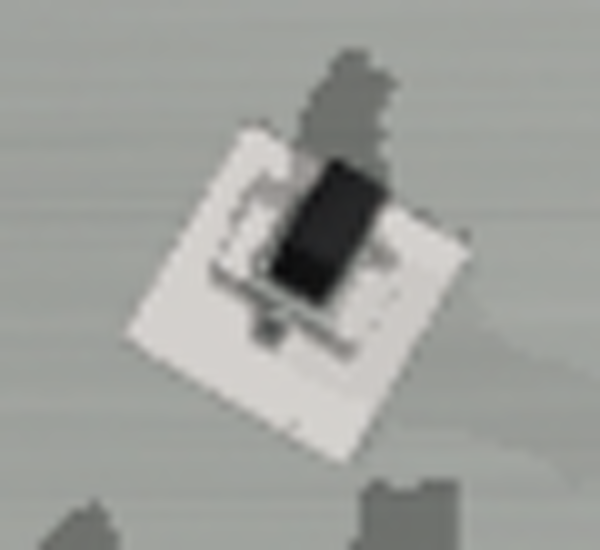

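View pics/z_stand_sc.png

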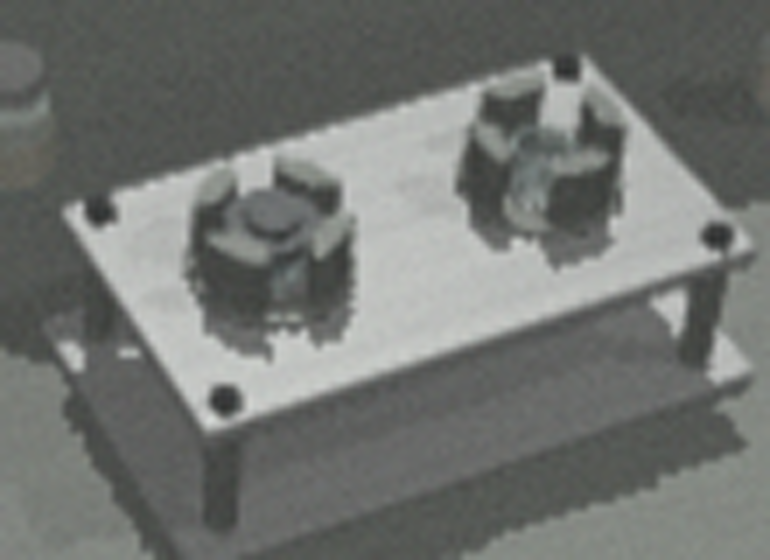

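View pics/z_pull_sc.png

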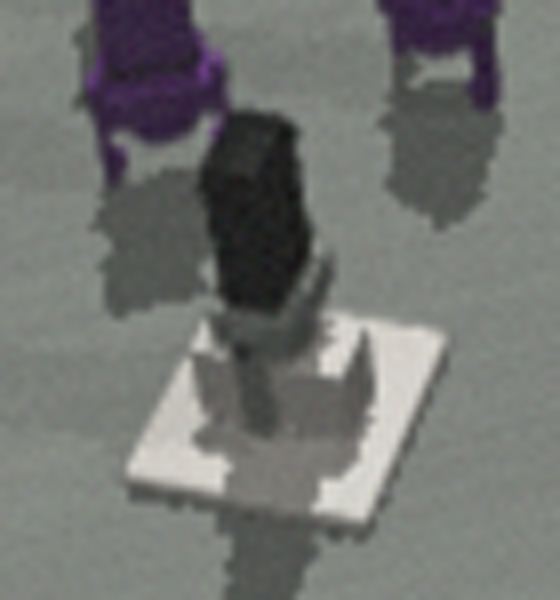

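```bash
cat > h.py <<'E'
from station import imaging
import numpy as np,cv2
def pts(name,d):
    c=imaging.camera_info(name);E=c["extrinsics"]
    v,u=np.mgrid[0:400,0:640]
    P=np.stack([(u-c["cx"])/c["fx"]*d,(v-c["cy"])/c["fy"]*d,d],-1)
    return (P-E[:3,3])@E[:3,:3]
def ray(name,u,v,z):
    c=imaging.camera_info(name);E=c["extrinsics"];R=E[:3,:3];o=-R.T@E[:3,3]
    r=R.T@np.array([(u-c["cx"])/c["fx"],(v-c["cy"])/c["fy"],1.]);return o+r*(z-o[2])/r[2]
E
python3 - <<'E'
from h import *
for n in("top","scene"):
    d=np.load(f"pics/{n}0.npy");im=cv2.imread(f"pics/{n}0.png").astype(int);W=pts(n,d)
    # puller
    if n=="top": r=(slice(178,206),slice(362,392)); q=(slice(170,222),slice(232,322)); bw=(slice(138,200),slice(405,465))
    else: r=(slice(212,250),slice(238,266)); q=(slice(180,240),slice(315,420)); bw=(slice(258,325),slice(138,220))
    m=im[r].max(-1)<60
    w=W[r][m];print(n,"black n",m.sum(),"z pct",np.percentile(w[:,2],[5,50,95]).round(4))
    t=w[w[:,2]>0.09];rc=cv2.minAreaRect((t[:,:2]*1000).astype(np.float32));print(len(t),t.mean(0).round(4),rc)
    w=W[q].reshape(-1,3);deck=w[abs(w[:,2]-.055)<.004];rc=cv2.minAreaRect((deck[:,:2]*1000).astype(np.float32));print("deck",rc,np.median(deck[:,2]))
    ring=w[(w[:,2]>.0745)&(w[:,2]<.085)]
    c=np.array(rc[0])/1000
    for cl in (ring[ring[:,1]<c[1]],ring[ring[:,1]>c[1]]):
        print("ring",len(cl),np.median(cl[:,2]),cv2.minEnclosingCircle((cl[:,:2]*1000).astype(np.float32)))
    w=W[bw].reshape(-1,3);b=w[(w[:,2]>.033)&(w[:,2]<.045)];print("bowl",len(b),cv2.minEnclosingCircle((b[:,:2]*1000).astype(np.float32)))
E
```

```text
top black n 85 z pct [0.066  0.0946 0.0988]
68 [ 0.5286 -0.1245  0.1114] ((422.9692077636719, -69.4668960571289), (14.210695266723633, 270.8798828125), 62.50244140625)
deck ((531.4163208007812, 110.26219940185547), (100.51478576660156, 180.1329345703125), 6.570082187652588) 0.05496719042096257
ring 179 0.07746116912445533 ((536.7559814453125, 65.4947738647461), 22.869670867919922)
ring 108 0.07847795870517146 ((526.3878784179688, 155.080078125), 23.152372360229492)
bowl 204 ((595.9636840820312, -272.1617431640625), 59.10758590698242)
scene black n 283 z pct [0.0442 0.0795 0.0961]
93 [ 0.5566 -0.1279  0.1113] ((803.9884643554688, -146.70289611816406), (21.596797943115234, 557.4611206054688), 85.68165588378906)
deck ((535.9596557617188, 110.81632232666016), (101.7771224975586, 180.73316955566406), 6.955310344696045) 0.05389943906686579
ring 184 0.07710151186208142 ((540.2100830078125, 66.16143035888672), 24.173070907592773)
ring 116 0.07754581669827074 ((530.1294555664062, 155.71267700195312), 23.874408721923828)
bowl 404 ((599.1751098632812, -271.96710205078125), 59.77592849731445)
```

Run:
```python
from h import *
for n in("top","scene"):
    d=np.load(f"pics/{n}0.npy");im=cv2.imread(f"pics/{n}0.png").astype(int);W=pts(n,d)
    r=(slice(178,206),slice(362,392)) if n=="top" else (slice(212,250),slice(238,266))
    m=im[r].max(-1)<70
    w=W[r][m];t=w[(abs(w[:,2]-.097)<.005)];print(n,len(t),t.mean(0).round(4),np.median(t,0).round(4),cv2.minAreaRect((t[:,:2]*1000).astype(np.float32)))
    # image-based: contour of the black -> rect, cast centre
    mm=np.zeros((400,640),np.uint8);mm[r]=m
    if n=="top":
        v,u=np.nonzero(mm);print(cv2.minAreaRect(np.stack([u,v],1).astype(np.float32)))
# slots: image rays from zoomed picks at ring top 0.079
f=lambda x,y:ray("top",230+(x+.5)/8-.5,165+(y+.5)/8-.5,.079)[:2]
S={k:f(*v) for k,v in dict(up=(518,152),dn=(518,275),l=(456,216),r=(584,216)).items()}
print({k:v.round(4) for k,v in S.items()})
for a,b in(("dn","up"),("r","l")):
    e=S[a]-S[b];print(np.degrees(np.arctan2(e[1],e[0])))
# by depth: angle of top ring points
for n in("top","scene"):
    W=pts(n,np.load(f"pics/{n}0.npy"));c=np.array([.5368,.0655] if n=="top" else [.5402,.0662])
    w=W.reshape(-1,3);e=w[:,:2]-c;rr=np.hypot(*e.T);k=(rr<.0225)&(rr>.0155)&(w[:,2]<.09)
    a=np.degrees(np.arctan2(e[k,1],e[k,0]))%360;z=w[k,2]
    for i in range(0,360,10):
        s=(a>=i)&(a<i+10);print(i,s.sum(),(np.median(z[s])*1000).round(1) if s.any() else '',end=' | ')
    print()
    k2=z<.073
    print("4fold low",np.degrees(np.angle(np.exp(4j*np.radians(a[k2])).mean()))/4,"high",np.degrees(np.angle(np.exp(4j*np.radians(a[~k2])).mean()))/4, k2.sum())
```

```text
top 62 [ 0.5327 -0.1269  0.0959] [ 0.5327 -0.1268  0.096 ] ((532.9277954101562, -126.69943237304688), (14.206084251403809, 22.968528747558594), 62.57954406738281)
((377.20001220703125, 192.59999084472656), (6.260990142822266, 13.416406631469727), 26.56505012512207)
scene 80 [ 0.5379 -0.1267  0.095 ] [ 0.5381 -0.1269  0.0951] ((537.2147216796875, -126.83277893066406), (15.848628044128418, 26.00923728942871), 62.52732467651367)
{'up': array([0.5561, 0.0647]), 'dn': array([0.5198, 0.0646]), 'l': array([0.5373, 0.0825]), 'r': array([0.537 , 0.0456])}
-179.86116753722132
-90.5159982043147
0 3 60.2 | 10 5 70.2 | 20 5 77.5 | 30 4 77.8 | 40 3 78.6 | 50 5 79.0 | 60 8 66.7 | 70 5 57.3 | 80 4 59.0 | 90 0  | 100 4 79.1 | 110 4 78.8 | 120 5 78.4 | 130 3 77.8 | 140 6 78.6 | 150 7 63.2 | 160 3 55.8 | 170 3 58.9 | 180 4 56.3 | 190 4 69.6 | 200 7 77.6 | 210 5 78.7 | 220 7 78.7 | 230 5 76.2 | 240 3 76.6 | 250 1 59.8 | 260 4 57.0 | 270 4 60.7 | 280 9 70.1 | 290 3 77.4 | 300 5 78.7 | 310 4 77.5 | 320 3 78.4 | 330 4 79.0 | 340 4 59.8 | 350 2 58.2 | 
4fold low -4.145503118199709 high 40.92602889026068 65
0 7 8.0 | 10 20 60.2 | 20 12 72.7 | 30 13 69.7 | 40 6 70.8 | 50 6 77.3 | 60 1 77.2 | 70 0  | 80 0  | 90 0  | 100 12 73.5 | 110 7 76.7 | 120 6 76.3 | 130 5 78.3 | 140 4 77.7 | 150 5 74.8 | 160 0  | 170 0  | 180 0  | 190 3 77.4 | 200 2 78.3 | 210 3 78.8 | 220 4 78.4 | 230 7 77.2 | 240 17 68.1 | 250 4 62.7 | 260 0  | 270 2 58.3 | 280 7 73.2 | 290 7 76.7 | 300 11 76.6 | 310 14 68.1 | 320 15 72.9 | 330 13 59.1 | 340 3 57.0 | 350 8 31.2 | 
4fold low 28.384582447689116 high 39.6733159992095 116
```

```bash
cat >> h.py <<'E'
from scipy.spatial.transform import Rotation as Ro
from station import status
def plan(p,jaw=None,base=None):
    """rows numbers to get TCP to p (m) tool down, jaw dir deg (mod 180, nearest)"""
    s=status.sense();R=Ro.from_rotvec(s["eef_rot"]);P=np.array(s["position"])
    M=R.as_matrix();cur=np.degrees(np.arctan2(M[1,1],M[0,1]))
    if jaw is None: jaw=cur
    jaw=cur+(jaw-cur+90)%180-90
    a=np.radians(jaw);x=np.array([0,0,-1.]);y=np.array([np.cos(a),np.sin(a),0]);T=np.stack([x,y,np.cross(x,y)],1)
    print("t",s["time_s"],"pos",P.round(4),"jaw",cur.round(2),"->",round(jaw,2),"F",np.round(s["wrist_force"],1),"gap",round(float(s["finger_gap"]),3),"q6",round(s["joint_pos"][5],2))
    print("xaxis",M[:,0].round(4))
    print("slide",(M.T@(np.array(p)-P)*1000).round(1),"ang",(R.inv()*Ro.from_matrix(T)).as_rotvec().round(4))
E
python3 -c "
from h import *
plan((.535,-.127,.2),62.6)"
```

```text
t 0.1 pos [0.2139 0.5064 0.2182] jaw 67.09 -> 62.6 F [-0.7  0.9 -0.3] gap 1.001 q6 -0.08
xaxis [-5.e-04 -9.e-04 -1.e+00]
slide [  18.6 -458.4  542.3] ang [ 0.0784 -0.0001  0.001 ]
```

Call:
play_rows:
  motion:
    - {"slide": [18,-458,542],"angular": [0.078,0,0.001],"fingers": 0.5}
    - {"slide": [18,-458,542],"angular": [0.078,0,0.001],"fingers": 0.5}
    - {"slide": [18,-458,542],"angular": [0.078,0,0.001],"fingers": 0.5}
    - {"slide": [18,-458,542],"angular": [0.078,0,0.001],"fingers": 0.5}
    - {"slide": [18,-458,542],"angular": [0.078,0,0.001],"fingers": 0.5}
    - {"slide": [18,-458,542],"angular": [0.078,0,0.001],"fingers": 0.5}
    - {"slide": [18,-458,542],"angular": [0.078,0,0.001],"fingers": 0.5}
    - {"slide": [18,-458,542],"angular": [0.078,0,0.001],"fingers": 0.5}
    - {"slide": [18,-458,542],"angular": [0.078,0,0.001],"fingers": 0.5}
    - {"slide": [18,-458,542],"angular": [0.078,0,0.001],"fingers": 0.5}

```text
time_s: 1.1
position: [0.4406, 0.0588, 0.2059]
eef_rot: [0.376, 1.538, -0.374]
wrist_force: [0.7, 0.7, 1.5]
finger_gap: 0.499
```

```bash
python3 -c "
from h import *
plan((.535,-.127,.16),62.6)"
```

```text
t 1.1 pos [0.4406 0.0588 0.2059] jaw 62.62 -> 62.6 F [0.7 0.7 1.5] gap 0.499 q6 -1.07
xaxis [ 5.e-04  9.e-04 -1.e+00]
slide [  45.8 -121.6  169.3] ang [ 0.0003 -0.     -0.0011]
```

Call:
play_rows:
  motion:
    - {"slide": [10,-122,169],"angular": [0,0,0],"fingers": 0.5}
    - {"slide": [20,-122,169],"angular": [0,0,0],"fingers": 0.5}
    - {"slide": [30,-122,169],"angular": [0,0,0],"fingers": 0.5}
    - {"slide": [40,-122,169],"angular": [0,0,0],"fingers": 0.5}
    - {"slide": [46,-122,169],"angular": [0,0,0],"fingers": 0.5}
    - {"slide": [46,-122,169],"angular": [0,0,0],"fingers": 0.5}
    - {"slide": [46,-122,169],"angular": [0,0,0],"fingers": 0.5}

```text
time_s: 1.8
position: [0.5336, -0.1242, 0.1598]
eef_rot: [0.376, 1.539, -0.373]
wrist_force: [0.2, 0.5, 0.2]
finger_gap: 0.505
```

Run:
```python
from h import *
plan((.535,-.127,.056),62.6)
p,d=imaging.snapshot("scene");cv2.imwrite("pics/scene1.png",cv2.resize(p[150:290,170:350,::-1],None,fx=4,fy=4,interpolation=cv2.INTER_CUBIC))
```

```text
t 1.8 pos [ 0.5336 -0.1242  0.1598] jaw 62.63 -> 62.6 F [0.2 0.5 0.2] gap 0.505 q6 -1.41
xaxis [-6.0e-04  1.5e-03 -1.0e+00]
slide [103.8  -2.    2.7] ang [ 0.0006 -0.0012 -0.001 ]
```

View pics/scene1.png

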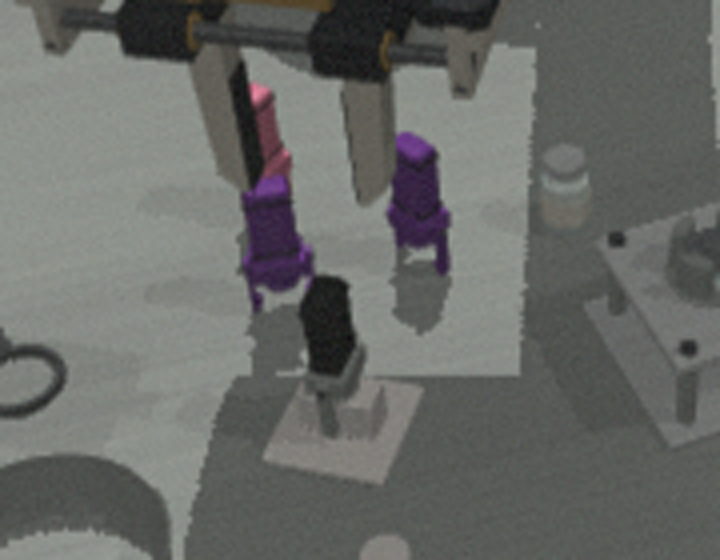

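The picture shows the gripper jaws above and the black handle at about (328,320) in the zoomed crop, both clear. I'm descending around the handle.

Call:
play_rows:
  motion:
    - {"slide": [20,-2,3],"angular": [0,-0.001,-0.001],"fingers": 0.5}
    - {"slide": [45,-2,3],"angular": [0,-0.001,-0.001],"fingers": 0.5}
    - {"slide": [70,-2,3],"angular": [0,-0.001,-0.001],"fingers": 0.5}
    - {"slide": [90,-2,3],"angular": [0,-0.001,-0.001],"fingers": 0.5}
    - {"slide": [102,-2,3],"angular": [0,-0.001,-0.001],"fingers": 0.5}
    - {"slide": [102,-2,3],"angular": [0,-0.001,-0.001],"fingers": 0.5}

```text
time_s: 2.45
position: [0.5354, -0.1271, 0.0574]
eef_rot: [0.374, 1.539, -0.374]
wrist_force: [-0.5, -0.1, 0.1]
finger_gap: 0.501
```

Run:
```python
from h import *
plan((.535,-.127,.056),62.6)
p,d=imaging.snapshot("scene");q,_=imaging.snapshot("top")
a=cv2.resize(p[170:290,190:310,::-1],None,fx=4,fy=4,interpolation=cv2.INTER_CUBIC)
b=cv2.resize(q[150:230,330:410,::-1],(480,480),interpolation=cv2.INTER_CUBIC)
cv2.imwrite("pics/s2.png",cv2.resize(np.hstack([a,b]),(800,400)))
```

```text
t 2.45 pos [ 0.5354 -0.1271  0.0574] jaw 62.69 -> 62.6 F [-0.5 -0.1  0.1] gap 0.501 q6 -1.41
xaxis [-5.e-04  1.e-04 -1.e+00]
slide [ 1.4 -0.1 -0.4] ang [ 0.0016 -0.0005  0.0002]
```

View pics/s2.png

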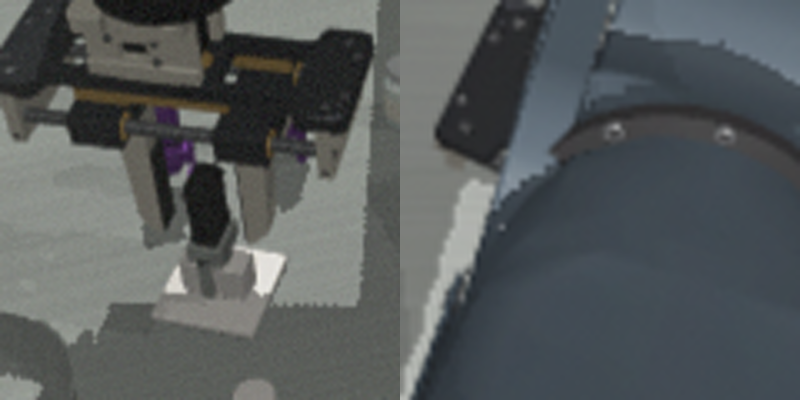

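The jaws straddle the handle, with the fingers at about (160,180) and (255,190) either side of (207,205). I'm closing now.

Call:
play_rows:
  motion:
    - {"slide": [0,0,0],"angular": [0,0,0],"fingers": 0.3}
    - {"slide": [0,0,0],"angular": [0,0,0],"fingers": 0.2}
    - {"slide": [0,0,0],"angular": [0,0,0],"fingers": 0.1}
    - {"slide": [0,0,0],"angular": [0,0,0],"fingers": 0.05}
    - {"slide": [0,0,0],"angular": [0,0,0],"fingers": 0.05}
    - {"slide": [0,0,0],"angular": [0,0,0],"fingers": 0.05}
  grip_force: 50

```text
time_s: 3.15
position: [0.536, -0.1283, 0.058]
eef_rot: [0.374, 1.537, -0.375]
wrist_force: [-1.3, 0.1, 2.7]
finger_gap: 0.167
```

Call:
play_rows:
  motion:
    - {"slide": [-10,0,0],"angular": [0,0,0],"fingers": 0.05}
    - {"slide": [-30,0,0],"angular": [0,0,0],"fingers": 0.05}
    - {"slide": [-60,0,0],"angular": [0,0,0],"fingers": 0.05}
    - {"slide": [-90,0,0],"angular": [0,0,0],"fingers": 0.05}
    - {"slide": [-90,0,0],"angular": [0,0,0],"fingers": 0.05}

```text
time_s: 3.65
position: [0.5376, -0.1288, 0.1518]
eef_rot: [0.374, 1.531, -0.375]
wrist_force: [1.4, -2.0, -1.9]
finger_gap: 0.17
```

Run:
```python
from h import *
# puller own x at jaw-90 ; want own x at -3 mod 180 -> jaw 87
plan((.5385,.0658,.150),87)
p,d=imaging.snapshot("scene")
a=cv2.resize(p[140:290,190:340,::-1],None,fx=4,fy=4,interpolation=cv2.INTER_CUBIC)
cv2.imwrite("pics/s3.png",a)
```

```text
t 3.65 pos [ 0.5376 -0.1288  0.1518] jaw 62.62 -> 87.0 F [ 1.4 -2.  -1.9] gap 0.17 q6 -1.41
xaxis [ 0.0067 -0.0024 -1.    ]
slide [  1.4 173.2 -88.7] ang [-0.4254  0.0072  0.0006]
```

View pics/s3.png

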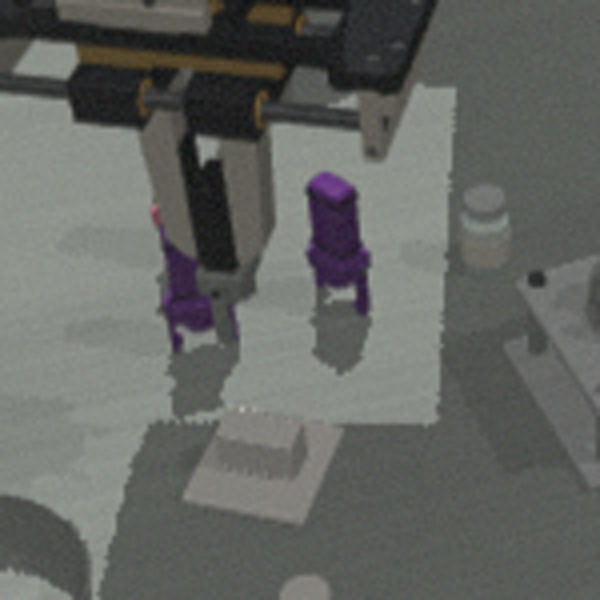

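Call:
play_rows:
  motion:
    - {"slide": [1,30,-15],"angular": [-0.11,0,0],"fingers": 0.05}
    - {"slide": [1,70,-35],"angular": [-0.22,0,0],"fingers": 0.05}
    - {"slide": [1,110,-56],"angular": [-0.33,0,0],"fingers": 0.05}
    - {"slide": [1,145,-74],"angular": [-0.425,0,0],"fingers": 0.05}
    - {"slide": [1,165,-84],"angular": [-0.425,0,0],"fingers": 0.05}
    - {"slide": [1,173,-89],"angular": [-0.425,0,0],"fingers": 0.05}
    - {"slide": [1,173,-89],"angular": [-0.425,0,0],"fingers": 0.05}
    - {"slide": [1,173,-89],"angular": [-0.425,0,0],"fingers": 0.05}

```text
time_s: 4.5
position: [0.5362, 0.0655, 0.1462]
eef_rot: [0.041, 1.57, -0.043]
wrist_force: [-0.5, -0.2, -1.9]
finger_gap: 0.167
```

Run:
```python
from h import *
plan((.5385,.0658,.140),87)
p,d=imaging.snapshot("scene");np.save("pics/s4.npy",d);cv2.imwrite("pics/s4full.png",p[:,:,::-1])
a=cv2.resize(p[100:250,280:430,::-1],None,fx=5,fy=4,interpolation=cv2.INTER_CUBIC)
a=cv2.resize(p[120:240,290:410,::-1],None,fx=5,fy=5,interpolation=cv2.INTER_CUBIC)
cv2.imwrite("pics/s4.png",a)
```

```text
t 4.5 pos [0.5362 0.0655 0.1462] jaw 86.94 -> 87.0 F [-0.5 -0.2 -1.9] gap 0.167 q6 -1.48
xaxis [-1.e-04 -7.e-04 -1.e+00]
slide [6.2 0.5 2.3] ang [-0.0011 -0.      0.0007]
```

View pics/s4.png

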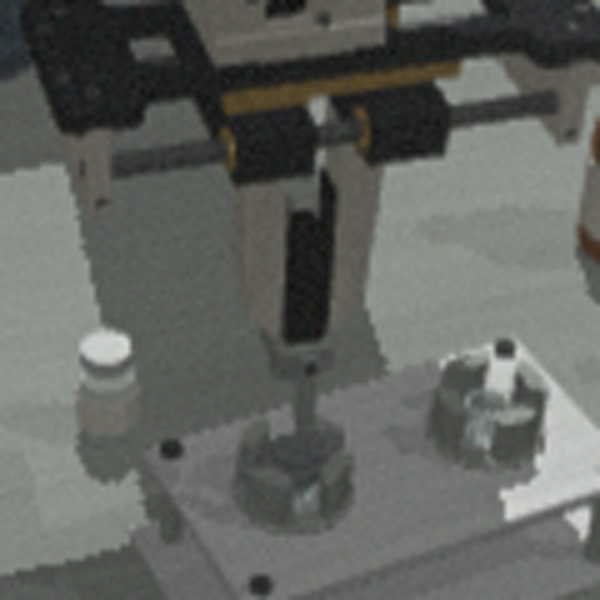

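Run:
```python
from h import *
im=cv2.imread("pics/s4full.png").astype(int);W=pts("scene",np.load("pics/s4.npy"))
r=(slice(160,189),slice(346,357))
w=W[r][im[r].max(-1)<55];w=w[abs(w[:,0]-.55)<.03]
for z0 in np.arange(.135,.19,.006):
    k=abs(w[:,2]-z0)<.003
    if k.sum()>3: print("handle z%.3f"%z0,k.sum(),np.median(w[k,0]).round(4),w[k,1].min().round(4),w[k,1].max().round(4))
r=(slice(192,208),slice(346,356));w=W[r].reshape(-1,3)
for row in range(192,212):
    x=W[row,345:358]; k=(abs(x[:,0]-.555)<.02)&(x[:,2]>.09)
    if k.any(): print(row,np.nonzero(k)[0][[0,-1]]+345,x[k].mean(0).round(4), "y",x[k,1].min().round(4),x[k,1].max().round(4))
w=W[200:225,330:365].reshape(-1,3);ring=w[(w[:,2]>.0745)&(w[:,2]<.083)];print(cv2.minEnclosingCircle((ring[:,:2]*1000).astype(np.float32)))
```

```text
handle z0.141 13 0.5472 0.0576 0.0713
handle z0.147 24 0.5476 0.0576 0.0739
handle z0.153 23 0.5473 0.0578 0.0742
handle z0.159 20 0.5476 0.0572 0.0734
handle z0.165 25 0.5474 0.0573 0.073
handle z0.171 23 0.5473 0.0571 0.0725
handle z0.177 27 0.5477 0.0571 0.074
handle z0.183 68 0.5419 0.0567 0.0745
handle z0.189 12 0.5427 0.0564 0.0738
192 [345 356] [0.5508 0.0639 0.1326] y 0.054 0.076
193 [345 355] [0.5512 0.0628 0.1308] y 0.0543 0.0729
194 [345 353] [0.5511 0.0609 0.1287] y 0.0551 0.0681
195 [345 353] [0.549  0.0619 0.1243] y 0.0559 0.0683
196 [347 352] [0.5497 0.0627 0.1221] y 0.0599 0.0661
197 [349 352] [0.5528 0.0636 0.1219] y 0.0613 0.0666
198 [349 352] [0.553  0.0637 0.1196] y 0.0606 0.0662
199 [349 352] [0.5531 0.0637 0.1172] y 0.0619 0.0658
200 [349 352] [0.5527 0.064  0.1142] y 0.0612 0.0665
201 [349 352] [0.5529 0.0641 0.1118] y 0.0611 0.0669
202 [349 352] [0.5523 0.0644 0.1087] y 0.0619 0.0675
203 [349 352] [0.5533 0.0642 0.107 ] y 0.0611 0.0677
204 [349 352] [0.5531 0.0644 0.1042] y 0.0611 0.0673
205 [349 352] [0.5542 0.064  0.1027] y 0.0608 0.0674
206 [349 349] [0.5533 0.0614 0.1001] y 0.0614 0.0614
((539.7538452148438, 65.5841064453125), 24.33263397216797)
```

Call:
play_rows:
  motion:
    - {"slide": [5,0,2],"angular": [0,0,0],"fingers": 0.05}
    - {"slide": [10,0.3,4],"angular": [0,0,0],"fingers": 0.05}
    - {"slide": [14,0.3,4],"angular": [0,0,0],"fingers": 0.05}
    - {"slide": [16,0.3,4],"angular": [0,0,0],"fingers": 0.05}
    - {"slide": [16,0.3,4],"angular": [0,0,0],"fingers": 0.05}
    - {"slide": [16,0.3,4],"angular": [0,0,0],"fingers": 0.05}

```text
time_s: 5.15
position: [0.5404, 0.0664, 0.1308]
eef_rot: [0.041, 1.57, -0.042]
wrist_force: [-0.4, 0.5, -2.5]
finger_gap: 0.168
```

Run:
```python
from h import *
plan((.5402,.0658,.118),87)
p,d=imaging.snapshot("scene");np.save("pics/s5.npy",d);cv2.imwrite("pics/s5full.png",p[:,:,::-1])
a=cv2.resize(p[150:230,310:390,::-1],None,fx=7,fy=7,interpolation=cv2.INTER_CUBIC)
cv2.imwrite("pics/s5.png",a)
```

```text
t 5.15 pos [0.5404 0.0664 0.1308] jaw 86.98 -> 87.0 F [-0.4  0.5 -2.5] gap 0.168 q6 -1.48
xaxis [ 9.e-04 -5.e-04 -1.e+00]
slide [12.8 -0.7 -0.2] ang [-0.0004  0.0009  0.0004]
```

View pics/s5.png

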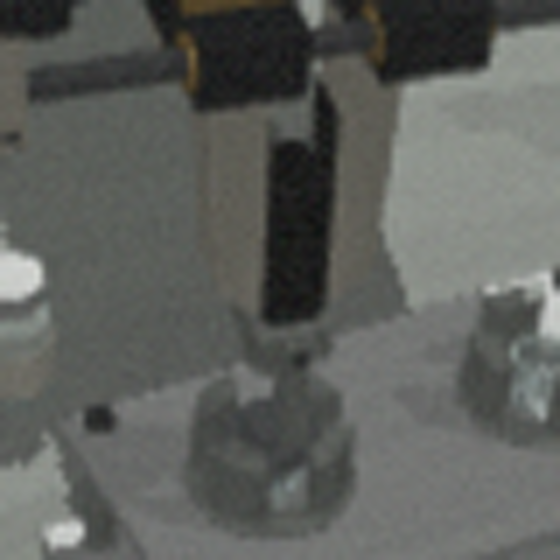

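The front claw at about (293,390) is lined up in column with the front slot at (291,485). I'm feeling my way down.

Call:
play_rows:
  motion:
    - {"slide": [2,-0.5,0],"angular": [0,0,0],"fingers": 0.05}
    - {"slide": [4,-0.5,0],"angular": [0,0,0],"fingers": 0.05}
    - {"slide": [6,-0.5,0],"angular": [0,0,0],"fingers": 0.05}
    - {"slide": [7,-0.5,0],"angular": [0,0,0],"fingers": 0.05}
    - {"slide": [8,-0.5,0],"angular": [0,0,0],"fingers": 0.05}
    - {"slide": [8,-0.5,0],"angular": [0,0,0],"fingers": 0.05}

```text
time_s: 5.8
position: [0.5403, 0.0659, 0.1226]
eef_rot: [0.041, 1.57, -0.042]
wrist_force: [-0.2, -0.1, -1.2]
finger_gap: 0.169
```

Run:
```python
from h import *
plan((.5402,.0658,.118),87)
```

```text
t 5.8 pos [0.5403 0.0659 0.1226] jaw 86.97 -> 87.0 F [-0.2 -0.1 -1.2] gap 0.169 q6 -1.48
xaxis [ 7.e-04 -4.e-04 -1.e+00]
slide [ 4.6 -0.1 -0.1] ang [-0.0005  0.0007  0.0004]
```

Call:
play_rows:
  motion:
    - {"slide": [1,0,0],"angular": [0,0,0],"fingers": 0.05}
    - {"slide": [2,0,0],"angular": [0,0,0],"fingers": 0.05}
    - {"slide": [3,0,0],"angular": [0,0,0],"fingers": 0.05}
    - {"slide": [4,0,0],"angular": [0,0,0],"fingers": 0.05}
    - {"slide": [5,0,0],"angular": [0,0,0],"fingers": 0.05}
    - {"slide": [5,0,0],"angular": [0,0,0],"fingers": 0.05}

```text
time_s: 6.4
position: [0.5403, 0.0659, 0.1176]
eef_rot: [0.041, 1.57, -0.042]
wrist_force: [-0.2, 0.4, -1.7]
finger_gap: 0.169
```

Run:
```python
from h import *
plan((.5402,.0658,.106),87)
p,d=imaging.snapshot("scene");np.save("pics/s6.npy",d);cv2.imwrite("pics/s6full.png",p[:,:,::-1])
a=cv2.resize(p[150:230,310:390,::-1],None,fx=7,fy=7,interpolation=cv2.INTER_CUBIC)
cv2.imwrite("pics/s6.png",a)
```

```text
t 6.4 pos [0.5403 0.0659 0.1176] jaw 86.98 -> 87.0 F [-0.2  0.4 -1.7] gap 0.169 q6 -1.48
xaxis [ 6.e-04 -5.e-04 -1.e+00]
slide [11.6 -0.1 -0.1] ang [-0.0004  0.0006  0.0004]
```

View pics/s6.png

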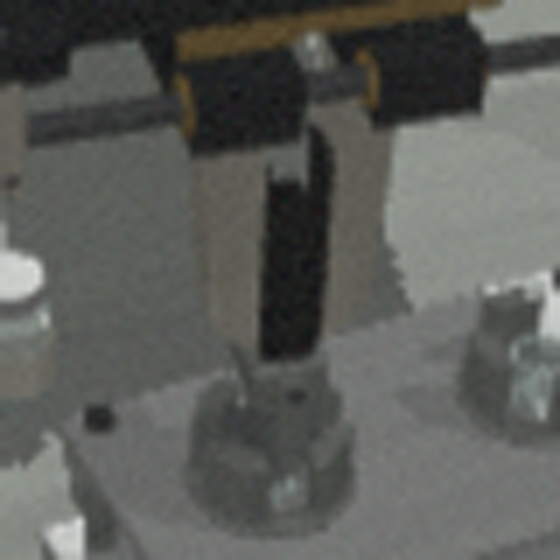

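The claws are inside the slots with no force yet. I'm pressing in small steps.

Call:
play_rows:
  motion:
    - {"slide": [1,0,0],"angular": [0,0,0],"fingers": 0.05}
    - {"slide": [2,0,0],"angular": [0,0,0],"fingers": 0.05}
    - {"slide": [3,0,0],"angular": [0,0,0],"fingers": 0.05}
  grip_force: 60

```text
time_s: 6.75
position: [0.5406, 0.066, 0.115]
eef_rot: [0.041, 1.569, -0.042]
wrist_force: [0.1, 0.3, 3.4]
finger_gap: 0.171
```

Call:
play_rows:
  motion:
    - {"slide": [1,0,0],"angular": [0,0,0],"fingers": 0.05}
    - {"slide": [2,0,0],"angular": [0,0,0],"fingers": 0.05}

```text
time_s: 6.95
position: [0.5409, 0.066, 0.1132]
eef_rot: [0.041, 1.568, -0.042]
wrist_force: [-0.2, -0.3, 6.6]
finger_gap: 0.167
```

Call:
play_rows:
  motion:
    - {"slide": [1,0,0],"angular": [0,0,0],"fingers": 0.05}
    - {"slide": [2,0,0],"angular": [0,0,0],"fingers": 0.05}

```text
time_s: 7.15
position: [0.5404, 0.066, 0.1107]
eef_rot: [0.041, 1.57, -0.042]
wrist_force: [-0.1, -0.0, -4.6]
finger_gap: 0.17
```

Call:
play_rows:
  motion:
    - {"slide": [1,0,0],"angular": [0,0,0],"fingers": 0.05}
    - {"slide": [2,0,0],"angular": [0,0,0],"fingers": 0.05}

```text
time_s: 7.35
position: [0.5406, 0.0659, 0.1086]
eef_rot: [0.041, 1.569, -0.042]
wrist_force: [1.7, 0.2, -0.6]
finger_gap: 0.168
```

Call:
play_rows:
  motion:
    - {"slide": [1,0,0],"angular": [0,0,0],"fingers": 0.05}
    - {"slide": [2,0,0],"angular": [0,0,0],"fingers": 0.05}

```text
time_s: 7.55
position: [0.54, 0.0659, 0.1064]
eef_rot: [0.041, 1.571, -0.042]
wrist_force: [-0.1, 0.2, -1.9]
finger_gap: 0.165
```

Call:
play_rows:
  motion:
    - {"slide": [1,0,0],"angular": [0,0,0],"fingers": 0.05}
    - {"slide": [1,0,0],"angular": [0,0,0],"fingers": 0.05}

```text
time_s: 7.75
position: [0.54, 0.0659, 0.106]
eef_rot: [0.041, 1.571, -0.042]
wrist_force: [-2.0, -0.1, 5.3]
finger_gap: 0.169
```

Call:
play_rows:
  motion:
    - {"slide": [1,0,0],"angular": [0,0,0],"fingers": 0.05}
    - {"slide": [1,0,0],"angular": [0,0,0],"fingers": 0.05}

```text
time_s: 7.95
position: [0.5402, 0.066, 0.1059]
eef_rot: [0.041, 1.57, -0.042]
wrist_force: [-5.8, -1.4, 15.5]
finger_gap: 0.17
```

Run:
```python
from h import *
plan((.5402,.0658,.106),87)
p,d=imaging.snapshot("scene");np.save("pics/s7.npy",d);cv2.imwrite("pics/s7full.png",p[:,:,::-1])
a=cv2.resize(p[150:230,310:390,::-1],None,fx=7,fy=7,interpolation=cv2.INTER_CUBIC)
cv2.imwrite("pics/s7.png",a)
W=pts("scene",d);im=p.astype(int)
r=(slice(165,205),slice(344,360));w=W[r][im[r].max(-1)<50];w=w[(abs(w[:,0]-.55)<.02)];print(w[:,2].min(),w[:,2].max(),np.percentile(w[:,2],[2,98]))
```

```text
t 7.95 pos [0.5402 0.066  0.1059] jaw 86.98 -> 87.0 F [-5.8 -1.4 15.5] gap 0.17 q6 -1.48
xaxis [ 4.e-04 -5.e-04 -1.e+00]
slide [-0.1 -0.2  0. ] ang [-0.0003  0.0004  0.0005]
0.10131252676887553 0.21278815343233015 [0.1030641  0.16468553]
```

View pics/s7.png

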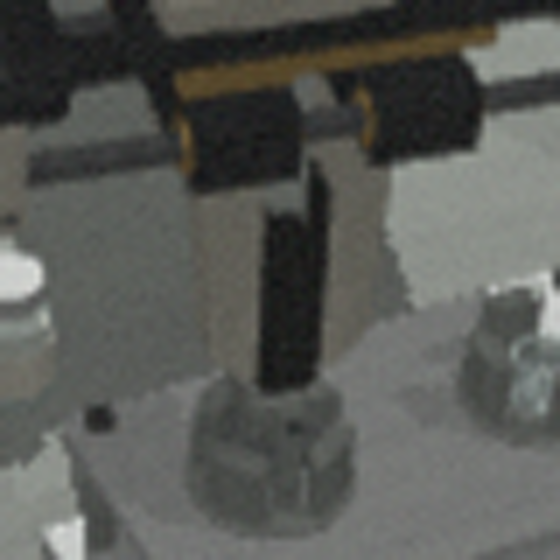

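The puller bottomed out on the pad at TCP z 0.106, which is the predicted depth, after the snap. I'm pulling straight up.

Call:
play_rows:
  motion:
    - {"slide": [-1.5,0,0],"angular": [0,0,0],"fingers": 0.05}
    - {"slide": [-3,0,0],"angular": [0,0,0],"fingers": 0.05}
    - {"slide": [-4,0,0],"angular": [0,0,0],"fingers": 0.05}
    - {"slide": [-5,0,0],"angular": [0,0,0],"fingers": 0.05}

```text
time_s: 8.4
position: [0.5402, 0.066, 0.1095]
eef_rot: [0.041, 1.57, -0.042]
wrist_force: [0.1, -0.3, -3.8]
finger_gap: 0.172
```

Call:
play_rows:
  motion:
    - {"slide": [-1,0,0],"angular": [0,0,0],"fingers": 0.05}
    - {"slide": [-2,0,0],"angular": [0,0,0],"fingers": 0.05}

```text
time_s: 8.6
position: [0.5397, 0.0659, 0.1109]
eef_rot: [0.041, 1.571, -0.042]
wrist_force: [1.0, 0.7, -16.6]
finger_gap: 0.17
```

Call:
play_rows:
  motion:
    - {"slide": [-1,0,0],"angular": [0,0,0],"fingers": 0.05}
    - {"slide": [-2,0,0],"angular": [0,0,0],"fingers": 0.05}

```text
time_s: 8.8
position: [0.5405, 0.0659, 0.114]
eef_rot: [0.041, 1.569, -0.042]
wrist_force: [-0.4, -0.9, -2.4]
finger_gap: 0.17
```

Call:
play_rows:
  motion:
    - {"slide": [-1,0,0],"angular": [0,0,0],"fingers": 0.05}
    - {"slide": [-3,0,0],"angular": [0,0,0],"fingers": 0.05}

```text
time_s: 9.0
position: [0.5408, 0.066, 0.1173]
eef_rot: [0.041, 1.569, -0.042]
wrist_force: [-0.4, -0.7, -2.5]
finger_gap: 0.169
```

Call:
play_rows:
  motion:
    - {"slide": [-5,0,0],"angular": [0,0,0],"fingers": 0.05}
    - {"slide": [-10,0,0],"angular": [0,0,0],"fingers": 0.05}
    - {"slide": [-16,0,0],"angular": [0,0,0],"fingers": 0.05}
    - {"slide": [-22,0,0],"angular": [0,0,0],"fingers": 0.05}
    - {"slide": [-28,0,0],"angular": [0,0,0],"fingers": 0.05}
    - {"slide": [-33,0,0],"angular": [0,0,0],"fingers": 0.05}
    - {"slide": [-36,0,0],"angular": [0,0,0],"fingers": 0.05}
    - {"slide": [-36,0,0],"angular": [0,0,0],"fingers": 0.05}

```text
time_s: 9.8
position: [0.5405, 0.066, 0.1532]
eef_rot: [0.041, 1.569, -0.042]
wrist_force: [-0.3, -0.7, -1.0]
finger_gap: 0.17
```

Run:
```python
from h import *
plan((.597,-.272,.155),87)
p,d=imaging.snapshot("scene")
a=cv2.resize(p[130:230,310:410,::-1],None,fx=6,fy=6,interpolation=cv2.INTER_CUBIC)
cv2.imwrite("pics/s8.png",a)
```

```text
t 9.8 pos [0.5405 0.066  0.1532] jaw 86.98 -> 87.0 F [-0.3 -0.7 -1. ] gap 0.17 q6 -1.48
xaxis [ 1.5e-03 -4.0e-04 -1.0e+00]
slide [  -1.6 -334.5   74.2] ang [-0.0004  0.0015  0.0003]
```

View pics/s8.png

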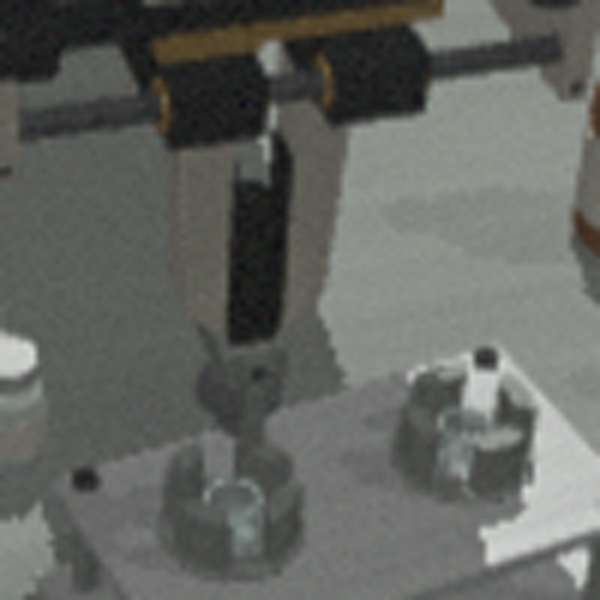

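The cap is in the claws at about (240,390), and the vial neck is open at (232,495). Next I'll carry both to the bowl. I plan to lean the puller about 55° toward the base before release, so it lies down fully inside the bowl.

```bash
cat >> h.py <<'E'
def plant(p,jaw,lean):
    """jaw deg; lean deg: tool x tips outward (away from base), handle toward base"""
    s=status.sense();R=Ro.from_rotvec(s["eef_rot"]);P=np.array(s["position"]);M=R.as_matrix()
    j=np.radians(jaw);y=np.array([np.cos(j),np.sin(j),0]);
    o=np.array([np.sin(j),-np.cos(j),0]); th=np.radians(lean)
    x=np.sin(th)*o-np.cos(th)*np.array([0,0,1.]);T=np.stack([x,y,np.cross(x,y)],1)
    print("t",s["time_s"],"pos",P.round(4),"xax",M[:,0].round(3),"yax",M[:,1].round(3),"F",np.round(s["wrist_force"],1),"gap",round(float(s["finger_gap"]),3),"q",np.round(s["joint_pos"],2))
    print("slide",(M.T@(np.array(p)-P)*1000).round(1),"ang",(R.inv()*Ro.from_matrix(T)).as_rotvec().round(4))
E
python3 -c "
from h import *
plant((.601,-.2737,.17),65.5,0)
for u,v,z in((384,236,.04),(384,270,.04),(350,241,.04),(375,147,.05),(440,232,0),(458,275,0)):print(u,v,ray('top',u,v,z).round(3))
"
```

```text
t 9.85 pos [0.5404 0.066  0.1528] xax [ 0.001 -0.    -1.   ] yax [ 0.053  0.999 -0.   ] F [ 0.6  0.8 -2. ] gap 0.17 q [ 0.04  0.42  1.73 -0.    0.99 -1.48]
slide [ -17.  -336.    78.5] ang [3.748e-01 1.100e-03 2.000e-04]
384 236 [ 0.437 -0.144  0.04 ]
384 270 [ 0.358 -0.142  0.04 ]
350 241 [ 0.426 -0.064  0.04 ]
375 147 [ 0.651 -0.128  0.05 ]
440 232 [ 0.45  -0.286  0.   ]
458 275 [ 0.346 -0.323  0.   ]
```

Call:
play_rows:
  motion:
    - {"slide": [-5,-20,5],"angular": [0.05,0,0],"fingers": 0.05}
    - {"slide": [-10,-60,14],"angular": [0.1,0,0],"fingers": 0.05}
    - {"slide": [-15,-100,23],"angular": [0.15,0,0],"fingers": 0.05}
    - {"slide": [-17,-140,33],"angular": [0.2,0,0],"fingers": 0.05}
    - {"slide": [-17,-180,42],"angular": [0.25,0,0],"fingers": 0.05}
    - {"slide": [-17,-220,51],"angular": [0.3,0,0],"fingers": 0.05}
    - {"slide": [-17,-260,61],"angular": [0.35,0,0],"fingers": 0.05}
    - {"slide": [-17,-295,69],"angular": [0.375,0,0],"fingers": 0.05}
    - {"slide": [-17,-322,75],"angular": [0.375,0,0],"fingers": 0.05}
    - {"slide": [-17,-336,78],"angular": [0.375,0,0],"fingers": 0.05}

```text
time_s: 10.85
position: [0.6003, -0.2757, 0.1692]
eef_rot: [0.337, 1.544, -0.337]
wrist_force: [0.1, 0.9, -2.4]
finger_gap: 0.169
```

```bash
python3 -c "
from h import *
plant((.601,-.2737,.15),65.5,55)
"
```

```text
t 10.85 pos [ 0.6003 -0.2757  0.1692] xax [ 0. -0. -1.] yax [ 0.416  0.909 -0.   ] F [ 0.1  0.9 -2.4] gap 0.169 q [-0.5   0.6   1.39 -0.    1.15 -1.64]
slide [19.2  2.1 -0.2] ang [-0.0015 -0.9596  0.001 ]
```

Call:
play_rows:
  motion:
    - {"slide": [0,2,0],"angular": [0,-0.1,0],"fingers": 0.05}
    - {"slide": [3,2,0],"angular": [0,-0.21,0],"fingers": 0.05}
    - {"slide": [6,2,0],"angular": [0,-0.33,0],"fingers": 0.05}
    - {"slide": [9,2,0],"angular": [0,-0.45,0],"fingers": 0.05}
    - {"slide": [12,2,0],"angular": [0,-0.57,0],"fingers": 0.05}
    - {"slide": [15,2,0],"angular": [0,-0.69,0],"fingers": 0.05}
    - {"slide": [18,2,0],"angular": [0,-0.81,0],"fingers": 0.05}
    - {"slide": [19,2,0],"angular": [0,-0.91,0],"fingers": 0.05}
    - {"slide": [19,2,0],"angular": [0,-0.96,0],"fingers": 0.05}
    - {"slide": [19,2,0],"angular": [0,-0.96,0],"fingers": 0.05}

```text
time_s: 11.85
position: [0.6192, -0.2764, 0.2002]
eef_rot: [0.173, 0.739, -0.409]
wrist_force: [-0.7, -3.5, -0.4]
finger_gap: 0.166
```

Run:
```python
from h import *
plant((.601,-.2737,.065),65.5,55)
p,d=imaging.snapshot("scene");q,e=imaging.snapshot("top")
cv2.imwrite("pics/s9.png",np.vstack([cv2.resize(p[130:330,100:350,::-1],(600,480)),]))
W=pts("scene",d)
cv2.imwrite("pics/t9.png",cv2.resize(q[120:280,350:500,::-1],None,fx=3,fy=3))
```

```text
t 11.85 pos [ 0.6192 -0.2764  0.2002] xax [ 0.665 -0.3   -0.684] yax [0.42  0.907 0.01 ] F [-0.7 -3.5 -0.4] gap 0.166 q [-0.52  0.37  1.94  1.25  0.07 -2.87]
slide [  79.6   -6.5 -110.6] ang [-0.0116 -0.1428 -0.0019]
```

View pics/s9.png

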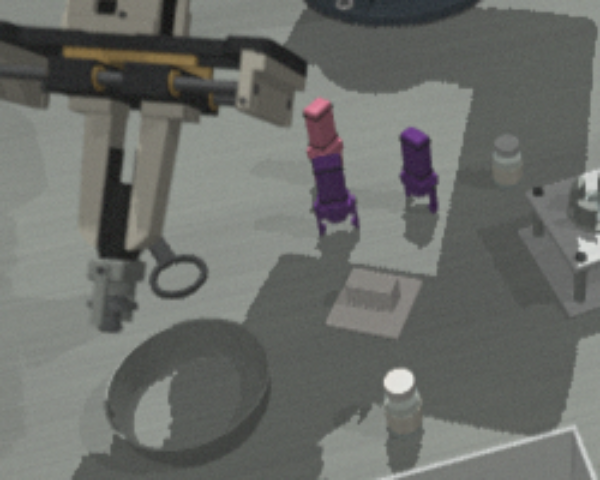

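View pics/t9.png

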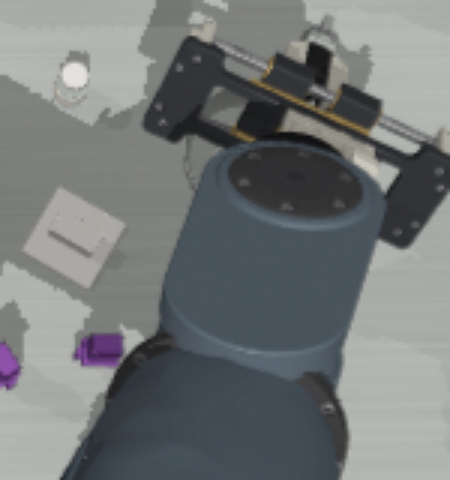

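The tilt toward the base ran into wrist limits (q5 at 0.07, q6 at -2.87), so I'm going back upright and will lean sideways toward +y instead. The views show the cap still held, at (115,305) in the scene crop.

```bash
python3 -c "
from h import *
plant((.600,-.2757,.19),65.5,0)
"
```

```text
t 11.95 pos [ 0.6202 -0.2768  0.2028] xax [ 0.668 -0.3   -0.681] yax [0.42  0.907 0.012] F [-0.6 -0.2 -2.2] gap 0.167 q [-0.52  0.37  1.93  1.24  0.07 -2.86]
slide [ -5.1  -7.6 -22.2] ang [-0.0104  0.8211 -0.0085]
```

Call:
play_rows:
  motion:
    - {"slide": [0,0,-3],"angular": [0,0.1,0],"fingers": 0.05}
    - {"slide": [0,-2,-6],"angular": [0,0.2,0],"fingers": 0.05}
    - {"slide": [-2,-4,-10],"angular": [0,0.32,0],"fingers": 0.05}
    - {"slide": [-3,-5,-13],"angular": [0,0.44,0],"fingers": 0.05}
    - {"slide": [-4,-6,-17],"angular": [0,0.56,0],"fingers": 0.05}
    - {"slide": [-5,-7,-20],"angular": [0,0.68,0],"fingers": 0.05}
    - {"slide": [-5,-7,-22],"angular": [-0.01,0.76,-0.008],"fingers": 0.05}
    - {"slide": [-5,-7,-22],"angular": [-0.01,0.82,-0.008],"fingers": 0.05}
    - {"slide": [-5,-7,-22],"angular": [-0.01,0.82,-0.008],"fingers": 0.05}

```text
time_s: 12.85
position: [0.5998, -0.2777, 0.188]
eef_rot: [0.318, 1.556, -0.338]
wrist_force: [-0.2, 0.4, -2.9]
finger_gap: 0.168
```

```bash
python3 -c "
from h import *
plant((.598,-.273,.19),0,0)
"
```

```text
t 12.85 pos [ 0.5998 -0.2777  0.188 ] xax [-0.013 -0.01  -1.   ] yax [ 0.405  0.914 -0.014] F [-0.2  0.4 -2.9] gap 0.168 q [-0.5   0.59  1.36 -0.02  1.2  -1.65]
slide [-2.   3.5 -3.6] ang [1.1532 0.0013 0.0169]
```

Call:
play_rows:
  motion:
    - {"slide": [-2,2,-2],"angular": [0.12,0,0],"fingers": 0.05}
    - {"slide": [-2,3,-3],"angular": [0.25,0,0],"fingers": 0.05}
    - {"slide": [-2,3,-3],"angular": [0.38,0,0.01],"fingers": 0.05}
    - {"slide": [-2,3,-3],"angular": [0.51,0,0.01],"fingers": 0.05}
    - {"slide": [-2,3,-3],"angular": [0.64,0,0.01],"fingers": 0.05}
    - {"slide": [-2,3,-3],"angular": [0.77,0,0.01],"fingers": 0.05}
    - {"slide": [-2,3,-3],"angular": [0.9,0,0.01],"fingers": 0.05}
    - {"slide": [-2,3,-3],"angular": [1.03,0,0.01],"fingers": 0.05}
    - {"slide": [-2,3,-3],"angular": [1.12,0,0.015],"fingers": 0.05}
    - {"slide": [-2,3,-3],"angular": [1.153,0,0.017],"fingers": 0.05}

```text
time_s: 13.85
position: [0.5972, -0.2733, 0.1897]
eef_rot: [1.212, 1.203, -1.209]
wrist_force: [-0.4, -0.6, -1.2]
finger_gap: 0.169
```

```bash
python3 -c "
from h import *
plant((.598,-.275,.17),0,55)
"
```

```text
t 13.85 pos [ 0.5972 -0.2733  0.1897] xax [ 0.005 -0.002 -1.   ] yax [ 1.    -0.003  0.005] F [-0.4 -0.6 -1.2] gap 0.169 q [-0.5   0.57  1.38  0.    1.18 -0.5 ]
slide [19.7  0.7  1.7] ang [-0.0053 -0.9579 -0.0031]
```

Call:
play_rows:
  motion:
    - {"slide": [0,0,0],"angular": [0,-0.08,0],"fingers": 0.05}
    - {"slide": [0,0,0],"angular": [0,-0.18,0],"fingers": 0.05}
    - {"slide": [0,0,0],"angular": [0,-0.28,0],"fingers": 0.05}
    - {"slide": [0,0,0],"angular": [0,-0.38,0],"fingers": 0.05}
    - {"slide": [5,0,0],"angular": [0,-0.48,0],"fingers": 0.05}

```text
time_s: 14.35
position: [0.5989, -0.2732, 0.1868]
eef_rot: [0.848, 0.838, -1.395]
wrist_force: [-0.5, -0.9, -2.9]
finger_gap: 0.169
```

```bash
python3 -c "
from h import *
plant((.598,-.275,.17),0,55)
"
```

```text
t 14.35 pos [ 0.5989 -0.2732  0.1868] xax [ 0.008 -0.468 -0.884] yax [1.    0.002 0.008] F [-0.5 -0.9 -2.9] gap 0.169 q [-0.31  0.53  1.54 -0.56  0.98 -0.01]
slide [15.7 -1.  -6.2] ang [-0.0043 -0.473  -0.0072]
```

Call:
play_rows:
  motion:
    - {"slide": [3,-0.3,-1],"angular": [0,-0.1,0],"fingers": 0.05}
    - {"slide": [6,-0.6,-2],"angular": [0,-0.2,0],"fingers": 0.05}
    - {"slide": [9,-1,-4],"angular": [0,-0.3,0],"fingers": 0.05}
    - {"slide": [12,-1,-6],"angular": [-0.004,-0.4,-0.007],"fingers": 0.05}
    - {"slide": [15,-1,-6],"angular": [-0.004,-0.47,-0.007],"fingers": 0.05}
    - {"slide": [16,-1,-6],"angular": [-0.004,-0.473,-0.007],"fingers": 0.05}
    - {"slide": [16,-1,-6],"angular": [-0.004,-0.473,-0.007],"fingers": 0.05}

```text
time_s: 15.05
position: [0.5982, -0.2741, 0.1686]
eef_rot: [0.487, 0.486, -1.519]
wrist_force: [0.1, 0.1, -1.7]
finger_gap: 0.171
```

Run:
```python
from h import *
plant((.5975,-.276,.09),0,55)
plant((.5975,-.276,.048),0,55)
p,d=imaging.snapshot("scene")
cv2.imwrite("pics/s10.png",cv2.resize(p[130:330,100:350,::-1],(600,480)))
```

```text
t 15.05 pos [ 0.5982 -0.2741  0.1686] xax [-0.003 -0.813 -0.582] yax [ 1.    -0.003 -0.   ] F [ 0.1  0.1 -1.7] gap 0.171 q [-0.16  0.65  1.63 -1.15  1.08  0.55]
slide [ 47.3  -0.6 -62.8] ang [-0.0015 -0.01    0.0027]
t 15.05 pos [ 0.5982 -0.2741  0.1686] xax [-0.003 -0.813 -0.582] yax [ 1.    -0.003 -0.   ] F [ 0.1  0.1 -1.7] gap 0.171 q [-0.16  0.65  1.63 -1.15  1.08  0.55]
slide [ 71.7  -0.6 -97. ] ang [-0.0015 -0.01    0.0027]
```

View pics/s10.png

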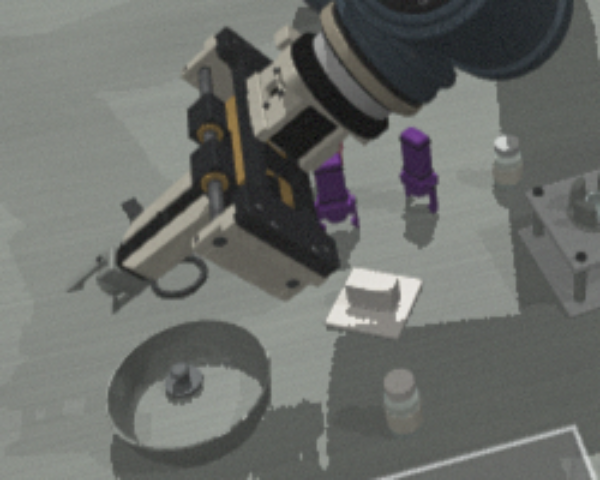

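The cap has dropped out of the claws into the bowl and lies upside down at about (183,380) in the crop. It is in its required place and nothing touched it. I'll locate it and lay the puller next to it.

Run:
```python
from h import *
p,d=imaging.snapshot("scene");W=pts("scene",d)
cv2.imwrite("pics/s11.png",cv2.resize(p[255:330,135:220,::-1],None,fx=7,fy=7,interpolation=cv2.INTER_CUBIC))
for u,v in((176,281),(177,284),(177,288),(177,292),(170,290),(183,290)):print(u,v,W[v,u].round(4),ray("scene",u,v,.01).round(4))
w=W[258:325,138:220].reshape(-1,3);w=w[(np.hypot(w[:,0]-.5975,w[:,1]+.272)<.042)&(w[:,2]<.05)]
c=w[w[:,2]>.0085];print("floor z",np.median(w[w[:,2]<.0085,2]),len(c),cv2.minEnclosingCircle((c[:,:2]*1000).astype(np.float32)),c.mean(0),c[:,2].max())
```

```text
176 281 [ 0.5713 -0.2769  0.024 ] [ 0.5592 -0.2798  0.01  ]
177 284 [ 0.5781 -0.2757  0.0232] [ 0.5669 -0.2783  0.01  ]
177 288 [ 0.5791 -0.278   0.0135] [ 0.5762 -0.2787  0.01  ]
177 292 [ 0.5858 -0.2789  0.0107] [ 0.5853 -0.279   0.01  ]
170 290 [ 0.5769 -0.291   0.01  ] [ 0.5769 -0.291   0.01  ]
183 290 [ 0.5803 -0.2693  0.0054] [ 0.584  -0.2684  0.01  ]
floor z 0.0028491562069929187 144 ((576.1362915039062, -280.3091125488281), 14.277555465698242) [ 0.57831276 -0.27992917  0.01441287] 0.02514256917040817
```

View pics/s11.png

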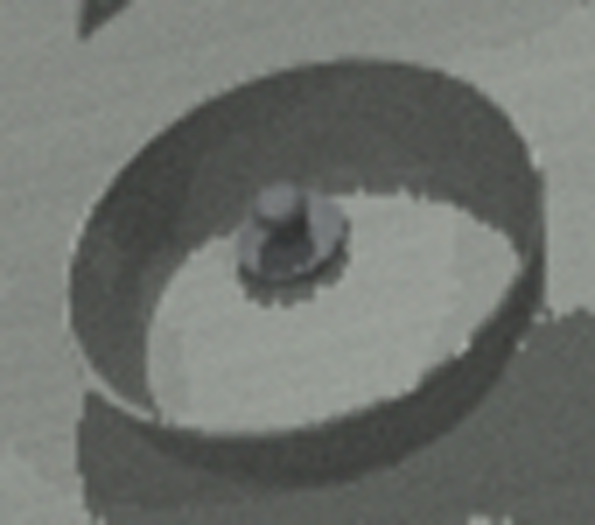

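Run:
```python
from h import *
for z in(.16,.13,.09,.07,.055,.048):plant((.6055,-.276,z),0,55)
```

```text
t 15.15 pos [ 0.5981 -0.2745  0.1695] xax [-0.003 -0.813 -0.582] yax [ 1.    -0.005  0.002] F [-0.4 -0.1 -1.5] gap 0.171 q [-0.16  0.65  1.63 -1.15  1.08  0.56]
slide [ 6.7  7.4 -6.9] ang [-0.0051 -0.0105  0.0031]
t 15.15 pos [ 0.5981 -0.2745  0.1695] xax [-0.003 -0.813 -0.582] yax [ 1.    -0.005  0.002] F [-0.4 -0.1 -1.5] gap 0.171 q [-0.16  0.65  1.63 -1.15  1.08  0.56]
slide [ 24.2   7.3 -31.3] ang [-0.0051 -0.0105  0.0031]
t 15.15 pos [ 0.5981 -0.2745  0.1695] xax [-0.003 -0.813 -0.582] yax [ 1.    -0.005  0.002] F [-0.4 -0.1 -1.5] gap 0.171 q [-0.16  0.65  1.63 -1.15  1.08  0.56]
slide [ 47.5   7.2 -63.8] ang [-0.0051 -0.0105  0.0031]
t 15.15 pos [ 0.5981 -0.2745  0.1695] xax [-0.003 -0.813 -0.582] yax [ 1.    -0.005  0.002] F [-0.4 -0.1 -1.5] gap 0.171 q [-0.16  0.65  1.63 -1.15  1.08  0.56]
slide [ 59.1   7.2 -80.1] ang [-0.0051 -0.0105  0.0031]
t 15.15 pos [ 0.5981 -0.2745  0.1695] xax [-0.003 -0.813 -0.582] yax [ 1.    -0.005  0.002] F [-0.4 -0.1 -1.5] gap 0.171 q [-0.16  0.65  1.63 -1.15  1.08  0.56]
slide [ 67.9   7.1 -92.3] ang [-0.0051 -0.0105  0.0031]
t 15.15 pos [ 0.5981 -0.2745  0.1695] xax [-0.003 -0.813 -0.582] yax [ 1.    -0.005  0.002] F [-0.4 -0.1 -1.5] gap 0.171 q [-0.16  0.65  1.63 -1.15  1.08  0.56]
slide [ 71.9   7.1 -98. ] ang [-0.0051 -0.0105  0.0031]
```

Call:
play_rows:
  motion:
    - {"slide": [7,7,-7],"angular": [-0.005,-0.01,0.003],"fingers": 0.05}
    - {"slide": [16,7,-19],"angular": [-0.005,-0.01,0.003],"fingers": 0.05}
    - {"slide": [24,7,-31],"angular": [-0.005,-0.01,0.003],"fingers": 0.05}
    - {"slide": [36,7,-48],"angular": [-0.005,-0.01,0.003],"fingers": 0.05}
    - {"slide": [48,7,-64],"angular": [-0.005,-0.01,0.003],"fingers": 0.05}
    - {"slide": [48,7,-64],"angular": [-0.005,-0.01,0.003],"fingers": 0.05}
    - {"slide": [48,7,-64],"angular": [-0.005,-0.01,0.003],"fingers": 0.05}

```text
time_s: 15.85
position: [0.6046, -0.2758, 0.0881]
eef_rot: [0.478, 0.48, -1.519]
wrist_force: [-0.9, -0.9, -0.8]
finger_gap: 0.169
```

Run:
```python
from h import *
for z in(.07,.055,.048):plant((.6055,-.276,z),0,55)
p,d=imaging.snapshot("scene")
cv2.imwrite("pics/s12.png",cv2.resize(p[130:330,100:350,::-1],(750,600),interpolation=cv2.INTER_CUBIC))
```

```text
t 15.85 pos [ 0.6046 -0.2758  0.0881] xax [-0.002 -0.819 -0.574] yax [ 1.    -0.001 -0.002] F [-0.9 -0.9 -0.8] gap 0.169 q [-0.16  0.79  1.63 -1.23  1.03  0.7 ]
slide [ 10.6   1.  -14.7] ang [ 0.0004 -0.0008  0.0021]
t 15.85 pos [ 0.6046 -0.2758  0.0881] xax [-0.002 -0.819 -0.574] yax [ 1.    -0.001 -0.002] F [-0.9 -0.9 -0.8] gap 0.169 q [-0.16  0.79  1.63 -1.23  1.03  0.7 ]
slide [ 19.2   1.  -27. ] ang [ 0.0004 -0.0008  0.0021]
t 15.85 pos [ 0.6046 -0.2758  0.0881] xax [-0.002 -0.819 -0.574] yax [ 1.    -0.001 -0.002] F [-0.9 -0.9 -0.8] gap 0.169 q [-0.16  0.79  1.63 -1.23  1.03  0.7 ]
slide [ 23.2   1.  -32.8] ang [ 0.0004 -0.0008  0.0021]
```

View pics/s12.png

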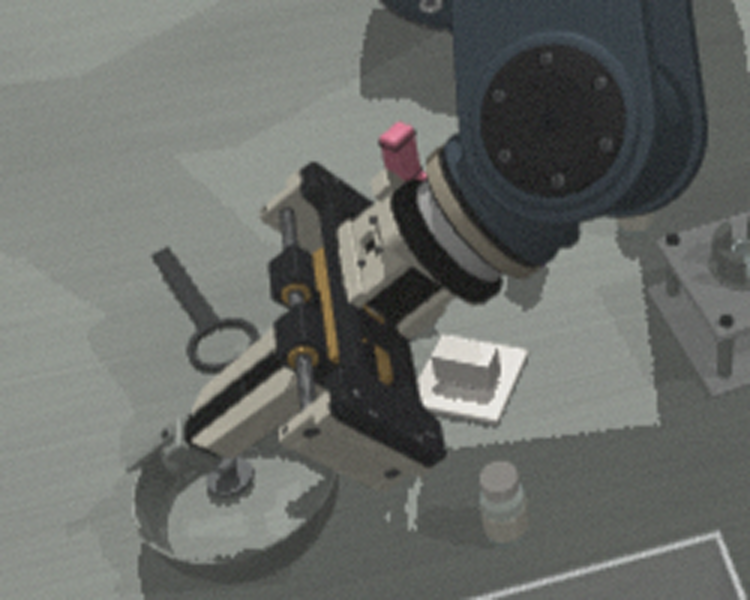

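Run:
```python
from h import *
p,d=imaging.snapshot("scene");W=pts("scene",d)
for x,y in((545,120),(545,190),(640,190),(600,210),(560,235),(540,265),(480,280),(440,450),(390,470)):
    u,v=100+x//3,130+y//3;print((x,y),W[v,u].round(3))
```

```text
(545, 120) [ 0.65  -0.081  0.288]
(545, 190) [ 0.666 -0.086  0.262]
(640, 190) [ 0.651 -0.037  0.237]
(600, 210) [ 0.681 -0.064  0.256]
(560, 235) [ 0.644 -0.077  0.213]
(540, 265) [ 0.444 -0.056  0.002]
(480, 280) [ 0.636 -0.118  0.186]
(440, 450) [ 0.698 -0.156  0.138]
(390, 470) [ 0.692 -0.18   0.125]
```

The wrist and gripper body clear everything. I'm lowering into the bowl.

Call:
play_rows:
  motion:
    - {"slide": [6,1,-8],"angular": [0,0,0],"fingers": 0.05}
    - {"slide": [11,1,-15],"angular": [0,0,0],"fingers": 0.05}
    - {"slide": [15,1,-21],"angular": [0,0,0],"fingers": 0.05}
    - {"slide": [19,1,-27],"angular": [0,0,0],"fingers": 0.05}
    - {"slide": [19,1,-27],"angular": [0,0,0],"fingers": 0.05}

```text
time_s: 16.45
position: [0.6052, -0.2757, 0.0543]
eef_rot: [0.478, 0.481, -1.519]
wrist_force: [0.3, -0.6, -2.3]
finger_gap: 0.171
```

Call:
play_rows:
  motion:
    - {"slide": [1.2,0,-1.6],"angular": [0,0,0],"fingers": 0.05}
    - {"slide": [2.4,0,-3.2],"angular": [0,0,0],"fingers": 0.05}
    - {"slide": [3.6,0,-4.9],"angular": [0,0,0],"fingers": 0.05}

```text
time_s: 16.75
position: [0.6059, -0.276, 0.0497]
eef_rot: [0.48, 0.478, -1.519]
wrist_force: [0.2, 0.8, -1.6]
finger_gap: 0.167
```

Run:
```python
from h import *
plant((.6055,-.276,.048),0,55)
p,d=imaging.snapshot("scene");q,_=imaging.snapshot("top")
cv2.imwrite("pics/s13.png",cv2.resize(p[225:335,110:250,::-1],None,fx=5,fy=5,interpolation=cv2.INTER_CUBIC))
cv2.imwrite("pics/t13.png",cv2.resize(q[120:220,380:490,::-1],None,fx=5,fy=5,interpolation=cv2.INTER_CUBIC))
```

```text
t 16.75 pos [ 0.6059 -0.276   0.0497] xax [-0.001 -0.819 -0.574] yax [ 1.    -0.001  0.   ] F [ 0.2  0.8 -1.6] gap 0.167 q [-0.16  0.86  1.62 -1.27  1.01  0.77]
slide [ 1.  -0.4 -1.4] ang [-0.0011 -0.0007  0.001 ]
```

View pics/s13.png

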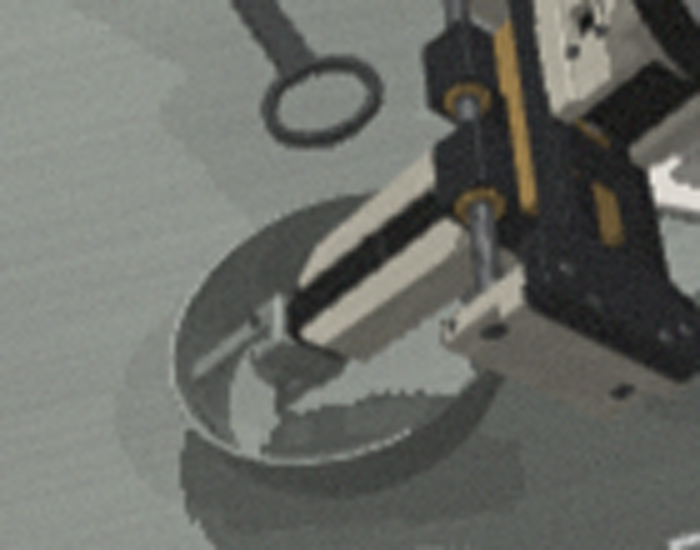

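View pics/t13.png

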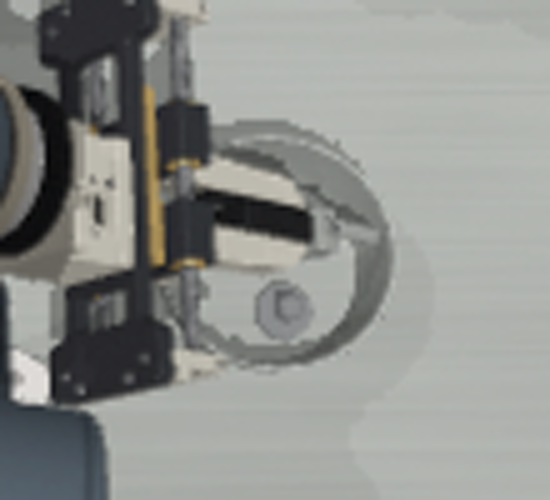

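The top view shows the puller in the bowl between the fingers, with the cap clear of it at (285,305). I'm opening slightly.

Call:
play_rows:
  motion:
    - {"slide": [0,0,0],"angular": [0,0,0],"fingers": 0.22}
    - {"slide": [0,0,0],"angular": [0,0,0],"fingers": 0.27}
    - {"slide": [0,0,0],"angular": [0,0,0],"fingers": 0.3}
    - {"slide": [0,0,0],"angular": [0,0,0],"fingers": 0.3}
    - {"slide": [0,0,0],"angular": [0,0,0],"fingers": 0.3}
    - {"slide": [0,0,0],"angular": [0,0,0],"fingers": 0.3}

```text
time_s: 17.45
position: [0.6058, -0.276, 0.0497]
eef_rot: [0.479, 0.479, -1.519]
wrist_force: [-0.6, 0.3, -0.2]
finger_gap: 0.298
```

Run:
```python
from h import *
plant((.6055,-.20,.16),0,55)
p,d=imaging.snapshot("scene");q,_=imaging.snapshot("top")
a=cv2.resize(p[235:335,110:250,::-1],(560,400),interpolation=cv2.INTER_CUBIC)
b=cv2.resize(q[120:220,380:490,::-1],(240,218));b=np.vstack([b,np.zeros((182,240,3),np.uint8)])
cv2.imwrite("pics/s14.png",np.hstack([a,b]))
```

```text
t 17.45 pos [ 0.6058 -0.276   0.0497] xax [-0.001 -0.819 -0.574] yax [ 1.    -0.002 -0.   ] F [-0.6  0.3 -0.2] gap 0.298 q [-0.16  0.86  1.62 -1.27  1.01  0.77]
slide [-125.5   -0.4   46.7] ang [-0.0009 -0.0007  0.0013]
```

View pics/s14.png

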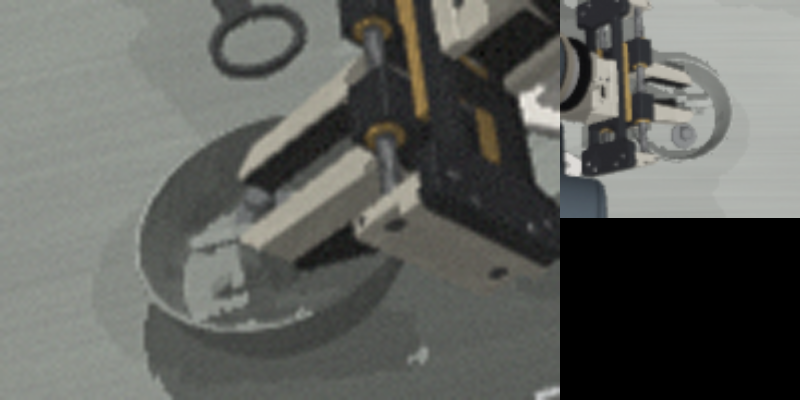

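Call:
play_rows:
  motion:
    - {"slide": [-6,0,8],"angular": [0,0,0],"fingers": 0.3}
    - {"slide": [-14,0,20],"angular": [0,0,0],"fingers": 0.3}
    - {"slide": [-26,0,37],"angular": [0,0,0],"fingers": 0.3}
    - {"slide": [-40,0,57],"angular": [0,0,0],"fingers": 0.3}
    - {"slide": [-57,0,82],"angular": [0,0,0],"fingers": 0.3}
    - {"slide": [-75,0,107],"angular": [0,0,0],"fingers": 0.3}
    - {"slide": [-100,0,110],"angular": [0,0,0],"fingers": 0.3}
    - {"slide": [-130,0,110],"angular": [0,0,0],"fingers": 0.3}
    - {"slide": [-130,0,110],"angular": [0,0,0],"fingers": 0.3}

```text
time_s: 18.45
position: [0.6071, -0.2308, 0.2181]
eef_rot: [0.482, 0.475, -1.515]
wrist_force: [-0.2, -0.2, -0.0]
finger_gap: 0.299
```

Run:
```python
from h import *
plant((.6055,-.20,.16),0,55)
p,d=imaging.snapshot("scene");q,e=imaging.snapshot("top")
cv2.imwrite("pics/s15.png",p[:,:,::-1]);cv2.imwrite("pics/t15.png",q[:,:,::-1])
a=cv2.resize(p[235:335,110:250,::-1],(560,400),interpolation=cv2.INTER_CUBIC)
b=cv2.resize(q[130:210,390:470,::-1],(400,400),interpolation=cv2.INTER_CUBIC)
cv2.imwrite("pics/s15z.png",cv2.resize(np.hstack([a,b]),(800,333)))
```

```text
t 18.45 pos [ 0.6071 -0.2308  0.2181] xax [ 0.003 -0.819 -0.574] yax [1.    0.001 0.005] F [-0.2 -0.2 -0. ] gap 0.299 q [-0.08  0.59  1.6  -1.09  1.17  0.5 ]
slide [  8.1  -1.8 -65.2] ang [-0.0035 -0.0005 -0.0034]
```

View pics/s15z.png

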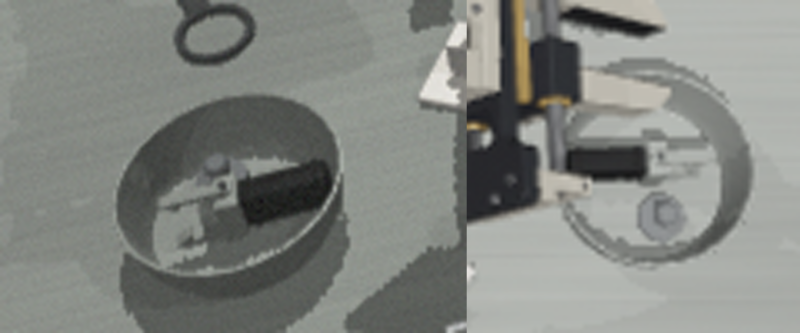

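View pics/s15.png

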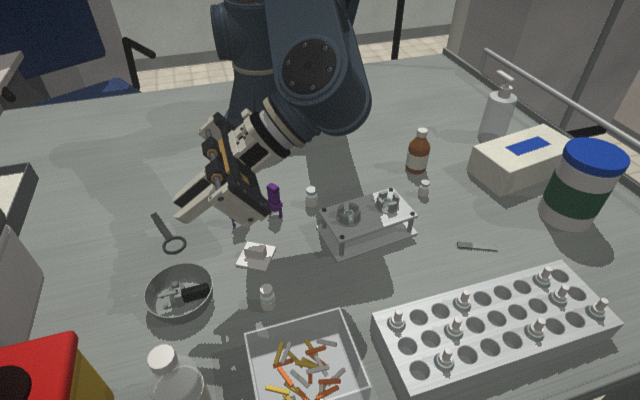

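View pics/t15.png

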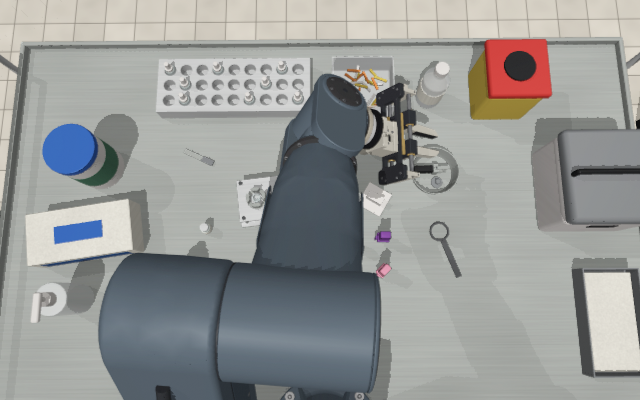

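The puller lies fully inside the bowl, with its handle at (195,293) in the scene view. The cap is beside it, and the bystanders that are visible stand where they were. I'm handing in.

```bash
python3 -c "
from station import bot
print(bot.job_done())"
```

```text
the job is handed in; nothing more can be done
None
```

The cap is off its vial, and both the puller and the cap are lying inside the steel bowl. I handed the job in at about 18.5 s.

- **Slots and snap:** I read the slot direction from the images, and the claws went down through the slots on the first try. They snapped under the rim, and the pad met the cap at the predicted depth (TCP z 0.106 m).
- **Pull:** I pulled straight up. The highest force I read was about 16.6 N, and then the cap popped free. The picture showed it in the claws and the vial neck open.
- **First lean failed:** I wanted to lean the puller before release so it would lie down inside the bowl. Leaning toward the base hit wrist joint limits (q5 at 0.07, q6 at -2.87), so I went back upright and leaned sideways instead.
- **Cap fell early:** While I tilted the puller above the bowl, the cap dropped out of the claws and landed in the bowl by itself, upside down. I then laid the puller next to it. So they ended up in the bowl together, but were not set down as one piece. I saw no contact between the gripper and the cap.
- **Last checks:** Both views show puller and cap inside the bowl's rim, with the gripper clear of everything and the wrist force near zero. The bystanders I could see looked unmoved in the pictures. Some look-alikes were hidden behind the arm in one view or the other, and I did not measure any bystander positions numerically.

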